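Pack the clothes pegs away and close up the peg box

ROBOT

A 6-joint arm with a two-finger parallel gripper is mounted at the origin on a cart in front of the work surface, level with it; the furniture and walls round the work are solid. World frame = base frame: x ahead of the robot, y to its left, z up, the work surface at z = 0. Lengths are in mm, angles in rad, forces in N, time in s.
With the tool pointing down it reaches from about 275 to 825 mm from the base axis. Payload 5.2 kg.
Tool frame: the origin (TCP) lies at the very end of the fingers, on their centre line; the grasp point (between the pads) lies 19 mm behind it; z points along the fingers, y is the line along which they close (so a half turn about z gives the same grasp; the last joint's range is limited). The gripper opens to 93 mm and grips with 3 to 60 N. Pads are 15 mm wide; open, the fingers measure 128 mm over their backs; the gripper's body (75 mm by 188 mm) begins 65 mm behind the grasp point.
Start: joints at [0.909, 0.259, 1.535, -0, 1.348, -0.203], TCP at [243.56, 493.136, 182.553] pointing down, gripper open.
Joint ranges: [-3.14, 3.14], [-0.91, 2.08], [0.19, 2.58], [-1.22, 4.36], [0.22, 2.71], [-3.12, 3.12]. Speed limits (rad/s): [2.57, 2.57, 3.14, 3.14, 3.14, 3.14].

INTERFACE

Orientations are given as [roll, pitch, yaw] about the fixed x, y, z axes, in that order (R = Rz(yaw) Ry(pitch) Rx(roll)).
In Python, from bench import robot gives the robot as it stands. The module is installed in compiled form; this text tells all that it offers. Calls block until the motion is done:
- robot.move_ptp(position, orientation): joint-space move of the TCP to a pose.
- robot.move_linear(position, ori=None, speed=150, f_stop=None): straight line of the TCP; ori=None keeps the orientation; speed is the mean speed in mm/s. With f_stop (N) it stops when the force on the tool has changed by that much, and returns True; else False.
- robot.move_j(angles): joint-space move.
- robot.move_gripper(opening): opening from 0.0 (shut) to 1.0 (fully open); the grip force is fixed at half the most; returns when the fingers have stopped.
- robot.sleep(seconds).
- robot.inverse_kinematics(position, orientation): joint angles nearest the present ones, or None.
- robot.get_image(name): name is "scene" or "top" or "wrist"; returns a dict with "img" (400x640x3 uint8, blue, green, red), "fovy" (degrees; the focal length in pixels is half the picture's height over the tangent of half this angle, whatever the lens; pixels are square), "cx", "cy" (the principal point, pixels), "eye" and "orientation" of the camera in the world. Camera axes: x right, y down, z forward; pixel columns grow to the right and rows downward; lengths in mm; the calibration is good to about 2 mm. A picture is of the moment at which its call begins. There is no depth.
A pose or a line that the arm cannot do raises robot.MotionError and nothing moves.
- robot.hand_in(): hands the job in; it is judged then, once.
Readings, each from a call of its own:
- robot.current_t(): time.
- robot.current_qpos(): joint angles.
- robot.current_joint_vel(): joint speeds.
- robot.current_joint_efforts(): joint torques, N m.
- robot.current_tcp_pos(): TCP position.
- robot.current_eef_rot(): TCP orientation.
- robot.current_contact_force(): force on the tool from outside, world axes, zero at the start.
- robot.current_ft_torque(): the same for the moment, N m.
- robot.current_gripper_width(): opening from 0.0 (shut) to 1.0 (fully open).
- robot.current_finger_force(): force on a finger pad.
Only numpy, scipy, OpenCV 4.12 (cv2) and the standard library are available. Lean on these libraries where they do the work, as an engineer would, in place of code of your own. Each camera call takes 0.05 s, during which the arm holds its last target. There are 200 camera calls.

TASK

Pick every clothes peg out of the cluttered sorting tray and put it in the blue peg box, leaving the thread spools in the tray. When all the pegs are in, shut the lid fully, and only then swing the red-barred clamp right over until it lies down on the lid. Leave the wash timer and the scrub brush beside the work where they are.

Things in the scene. Friction and masses are not known exactly. Their poses are not given: they have to be found in the camera images.
- peg_1_mid (a point): centre of a loose white clothes peg, a rigid bar 15 mm wide (x), 72 mm long (y) and 12 mm thick (z), 10 to 17 g; this point is 6 mm above the surface it lies flat on (a knocked one may lie on its side). Four to six of the six pegs are there, anywhere in the sorting tray
- peg_2_mid (a point): centre of a loose wooden clothes peg, a rigid bar 15 mm wide (x), 72 mm long (y) and 12 mm thick (z), 10 to 17 g; this point is 6 mm above the surface it lies flat on (a knocked one may lie on its side). Four to six of the six pegs are there, anywhere in the sorting tray
- peg_3_mid (a point): centre of a loose teal clothes peg, a rigid bar 15 mm wide (x), 72 mm long (y) and 12 mm thick (z), 10 to 17 g; this point is 6 mm above the surface it lies flat on (a knocked one may lie on its side). Four to six of the six pegs are there, anywhere in the sorting tray
- peg_4_mid (a point): centre of a loose white clothes peg, a rigid bar 15 mm wide (x), 72 mm long (y) and 12 mm thick (z), 10 to 17 g; this point is 6 mm above the surface it lies flat on (a knocked one may lie on its side). Four to six of the six pegs are there, anywhere in the sorting tray
- peg_5_mid (a point): centre of a loose wooden clothes peg, a rigid bar 15 mm wide (x), 72 mm long (y) and 12 mm thick (z), 10 to 17 g; this point is 6 mm above the surface it lies flat on (a knocked one may lie on its side). Four to six of the six pegs are there, anywhere in the sorting tray
- peg_6_mid (a point): centre of a loose teal clothes peg, a rigid bar 15 mm wide (x), 72 mm long (y) and 12 mm thick (z), 10 to 17 g; this point is 6 mm above the surface it lies flat on (a knocked one may lie on its side). Four to six of the six pegs are there, anywhere in the sorting tray
- spool_1_mid (a point): centre of a loose ochre thread spool standing in the sorting tray, 25 mm across and 43 mm tall (z along its axis); it stays in the tray
- spool_2_mid (a point): centre of a loose purple thread spool standing in the sorting tray, 25 mm across and 43 mm tall (z along its axis); it stays in the tray
- spool_3_mid (a point): centre of a loose blue-green thread spool standing in the sorting tray, 25 mm across and 43 mm tall (z along its axis); it stays in the tray
- timer_mid (a point): centre of a loose red wash timer, 60 x 67 x 62 mm, standing on the worktop beside the work; leave it alone
- brush_mid (a point): centre of a loose wooden scrub brush, 73 x 148 x 44 mm, standing on the worktop beside the work; leave it alone
- sort_tray_in (a point): centre of the inner floor (5 mm above the worktop) of the fixed grey open sorting tray, 210 x 270 mm outside (x, y), with a low rim 5 mm thick, whose top is 11 mm above the worktop; axes along its sides, z up
- peg_box_in (a point): centre of the inner floor (6 mm above the worktop) of the fixed blue peg box, 120 x 190 mm outside (x, y), 50 mm high, walls 6 mm thick; its x axis points from the clamp side (front) to the lid's hinge side (back), z up
- lid_hinge (a point): middle of the lid's hinge line, at the top of the box's back wall; the hinge line runs along this frame's y; axes those of the box
- lid_edge (a point): middle of the lid's free edge, half-way through its thickness, 128 mm from the hinge line. The wooden lid is a plate 128 x 198 x 8 mm with no handle, 120 g, with a stiff hinge that stays at any angle (about 0.15 N m); shut, its top is 58 mm above the worktop
- box_lid (a joint): angle of the lid: 0 shut flat on the box, 1.57 upright, 1.9 fully back; it starts about upright, clear of the opening. Push it over from behind and down; a wall shelf hangs about 0.6 m above the back of the worktop, so stay low there
- clamp_pivot (a point): pivot of the clamp arm at the middle of the box's front, 14 mm before the front wall and 66 mm above the worktop; the pivot runs along this frame's y; axes those of the box
- clamp_bar (a point): centre of the red cross bar at the end of the clamp arm, 50 mm from the pivot; the bar is 12 mm thick and 44 mm long, along the box's y; the steel arm is 12 mm wide
- box_clamp (a joint): angle of the clamp arm: at 0 it leans 0.6 rad from upright towards the front, away from the box; 0.6 is upright; 2.17 is fully down, the arm lying flat on the shut lid with the bar's centre 66 mm above the worktop. It turns with slight friction (0.05 N m) and stays where it is left
Mind the look-alikes: they are no part of the job. Leave any orange or turquoise look-alike of the part that bears spool_2_mid alone.

How it is judged:
By the outcome, as a careful person would: the job done as asked, in the order asked, and still so for the second after the job is handed in, with the robot touching nothing.
Of peg_1, peg_2, peg_3, peg_4, peg_5, peg_6 only 4 to 6 are there at a start; the rules pass over those that are not, and their reading is None.
At some moment in a run one of peg_1, peg_2, peg_3, peg_4, peg_5, peg_6 may be knocked a few centimetres aside while the robot is not near it.
Once in a run the grip may slacken for a moment while it holds something.
It also fails if it takes over 208 s, if anything falls off the work surface, if the arm or the gripper's body presses on something with over 40 N, if the wrist force passes 120 N, or if a joint passes its speed limit or range.

## Working session

There is one attempt and no reset: what is moved stays moved. The work goes in short steps, each a Python script; the robot and the scene stay as the last script left them, time stands still between calls to the robot, and variables do not carry over. Pictures are saved under pics/ and viewed, at most 17 in all, crops included, and the job is handed in when it is done.

```bash
mkdir -p pics; ls; python3 - <<'E'
from bench import robot
import cv2
for n in ["scene","top","wrist"]:
    d=robot.get_image(n); cv2.imwrite(f"pics/a_{n}.png",d["img"])
    print(n,d["fovy"],d["cx"],d["cy"],d["eye"],d["orientation"])
print(robot.current_t(),robot.current_eef_rot())
E
```

```text
pics
scene 52.32995111667376 319.5311066674434 198.63697019974504 [ 103.54499294 -784.84738588  748.89434435] [-2.29725909  0.00493032 -0.68212021]
top 51.431771598559486 316.5162945756994 201.72548877031537 [ 355.52585364 -198.71012465 1149.50924686] [-2.96533947  0.01208693 -1.59711783]
wrist 62.79752776147474 318.95244218955014 201.39525605849468 [182.65387201 522.71539172 383.62922546] [2.89416871e+00 2.10871061e-03 1.11245081e+00]
0.15 [-3.14026292e+00 -2.78351484e-04  2.68275912e+00]
```

View pics/a_scene.png

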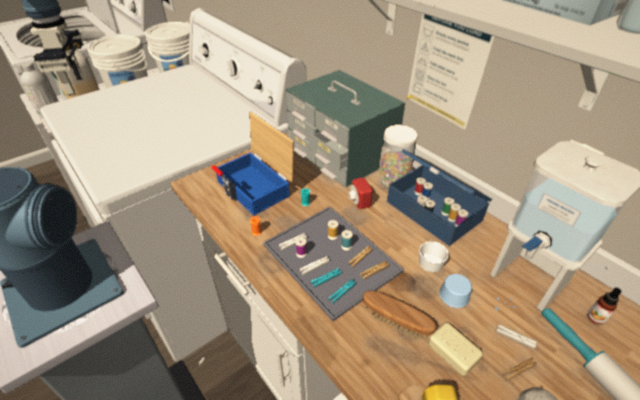

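View pics/a_top.png

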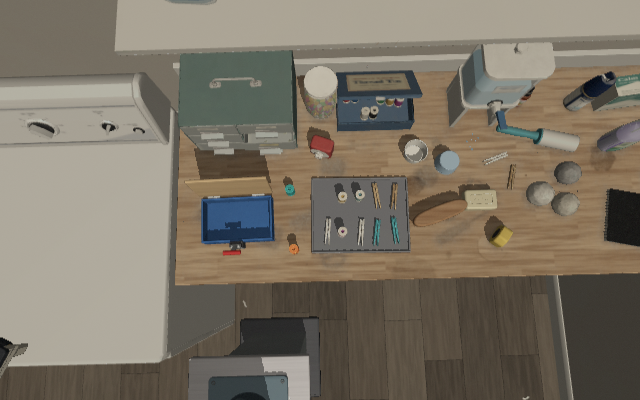

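The top view shows the tray at about (360,214) with six pegs: white at (328,230) and (361,231), teal at (377,231) and (394,229), wooden at (377,195) and (393,196). It also holds three spools. The box is at (238,218), the lid is upright behind it at row 187, and the red bar is at (232,252). The white and wooden pegs outside the tray, the turquoise and orange spools, are look-alikes.

```bash
cat > h.py <<'E'
from bench import robot
import numpy as np, cv2
from scipy.spatial.transform import Rotation as Ro
def ray(d,uv,z):
    f=200/np.tan(np.radians(d["fovy"])/2)
    R=Ro.from_euler("xyz",d["orientation"]).as_matrix()
    v=R@np.array([(uv[0]-d["cx"])/f,(uv[1]-d["cy"])/f,1.0])
    e=np.array(d["eye"]); return e+v*(z-e[2])/v[2]
def proj(d,P):
    f=200/np.tan(np.radians(d["fovy"])/2)
    R=Ro.from_euler("xyz",d["orientation"]).as_matrix()
    c=R.T@(np.array(P,float)-np.array(d["eye"])); return c[:2]/c[2]*f+[d["cx"],d["cy"]]
E
python3 - <<'E'
from h import *
d=robot.get_image("top")
for n,uv,z in [("trayTL",(311,177),11),("trayTR",(408,177),11),("trayBR",(409,251),11),("trayBL",(311,250),11),
  ("boxTL",(204,197),50),("boxTR",(271,196),50),("boxBR",(273,242),50),("boxBL",(202,244),50),("bar",(232,253),107),("lidtopL",(187,180),178),("lidtopR",(270,178),178),("cab",(188,142),150),("timer",(321,147),40),("brush",(441,212),30)]:
    print(n,ray(d,uv,z).round())
cr=cv2.resize(d["img"][120:270,170:430],None,fx=3,fy=3,interpolation=cv2.INTER_CUBIC); cv2.imwrite("pics/b.png",cr)
robot.move_ptp([400,-90,200],[np.pi,0,0]); 
w=robot.get_image("wrist"); cv2.imwrite("pics/w1.png",w["img"]); print(w["eye"],w["orientation"])
E
```

```text
trayTL [ 630. -177.   11.]
trayTR [ 622. -449.   11.]
trayBR [ 415. -438.   11.]
trayBL [ 425. -172.   11.]
boxTL [573. 113.  50.]
boxTR [571. -68.  50.]
boxBR [447. -73.  50.]
boxBL [447. 116.  50.]
bar [417.  24. 107.]
lidtopL [591. 119. 178.]
lidtopR [590. -81. 178.]
cab [696. 128. 150.]
timer [ 707. -207.   40.]
brush [ 517. -528.   30.]
[467.44188376 -89.53109098 401.81687709] [ 2.89433947e+00 -3.94083635e-04 -1.56890466e+00]
```

View pics/b.png

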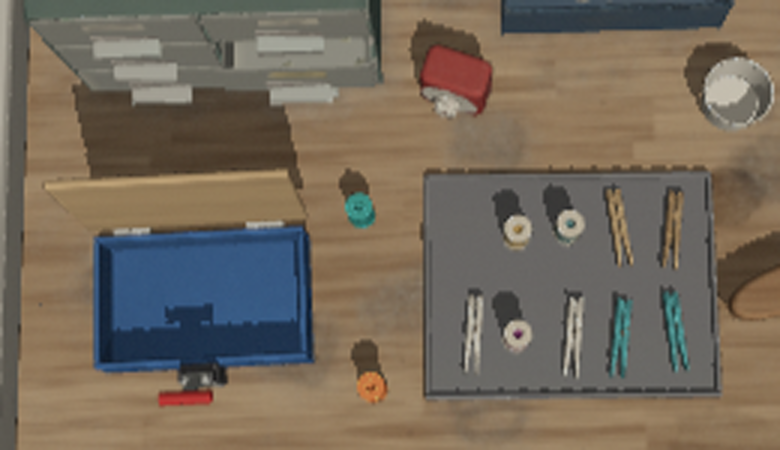

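View pics/w1.png

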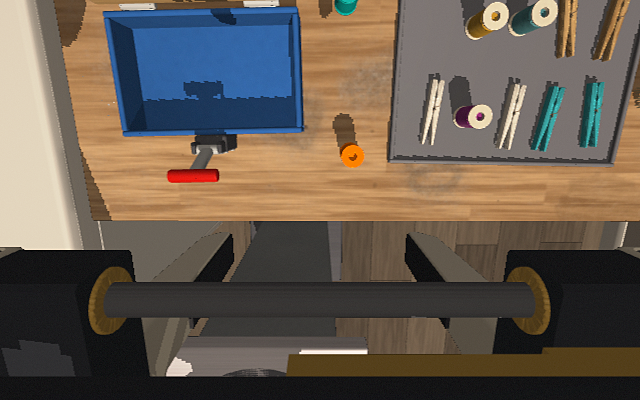

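The wrist view shows the box with corners near (104,12), (299,8), (303,131) and (122,135). The red bar is at (192,176) and the tray is at upper right. I'll centre the wrist camera over the tray and measure the pegs.

```bash
cat >> h.py <<'E'
TRAY=np.array([523.,-309.])
def pegs(d,lim=(98,128),save=None):
    "blobs in the tray by colour: [colour,x,y,phi,len,wid,(u,v)]"
    img=d["img"]; hsv=cv2.cvtColor(img,cv2.COLOR_BGR2HSV)
    c=[proj(d,[TRAY[0]+sx*lim[0],TRAY[1]+sy*lim[1],8]) for sx,sy in [(1,1),(1,-1),(-1,-1),(-1,1)]]
    roi=np.zeros(img.shape[:2],np.uint8); cv2.fillPoly(roi,[np.int32(c)],255)
    out=[]
    for n,lo,hi in [("white",(0,0,150),(179,60,255)),("wood",(8,70,60),(25,255,255)),("teal",(82,110,60),(98,255,255))]:
        m=cv2.inRange(hsv,lo,hi)&roi
        m=cv2.morphologyEx(m,cv2.MORPH_CLOSE,np.ones((5,5)))
        for k in cv2.findContours(m,cv2.RETR_EXTERNAL,cv2.CHAIN_APPROX_NONE)[0]:
            if cv2.contourArea(k)<60: continue
            P=np.array([ray(d,p,14)[:2] for p in k[:,0,:]],np.float32)
            (x,y),(a,b),_=r=cv2.minAreaRect(P)
            q=cv2.boxPoints(r); e1,e2=q[1]-q[0],q[2]-q[1]; e=e1 if np.hypot(*e1)>np.hypot(*e2) else e2
            phi=np.arctan2(e[1],e[0]); phi=(phi+np.pi/2)%np.pi-np.pi/2
            L,W=max(a,b),min(a,b)
            out.append((n,round(float(x),1),round(float(y),1),round(float(phi),3),round(float(L),1),round(float(W),1),tuple(k[:,0,:].mean(0).astype(int).tolist())))
    if save: cv2.imwrite(save,img)
    return out
E
python3 - <<'E'
from h import *
robot.move_ptp([480,-305,200],[np.pi,0,0]); 
w=robot.get_image("wrist")
for n in pegs(w,save="pics/w2.png"): print(n)
t=robot.get_image("top")
print("top")
for n in pegs(t): print(n)
print(robot.current_t())
E
```

```text
('white', 469.2, -310.6, -0.118, 71.7, 13.7, (324, 186))
('white', 474.1, -219.2, -0.098, 71.5, 13.7, (248, 181))
('white', 566.8, -261.1, 0.365, 28.9, 26.6, (280, 101))
('wood', 567.2, -406.3, -0.139, 72.4, 15.8, (409, 101))
('wood', 570.3, -357.4, 0.116, 71.9, 14.4, (366, 98))
('teal', 467.6, -353.4, -0.147, 71.2, 13.0, (359, 187))
('teal', 472.1, -404.1, 0.068, 72.3, 13.5, (402, 184))
top
('white', 493.2, -316.0, 0.115, 114.6, 44.0, (360, 224))
3.4333
```

View pics/w2.png

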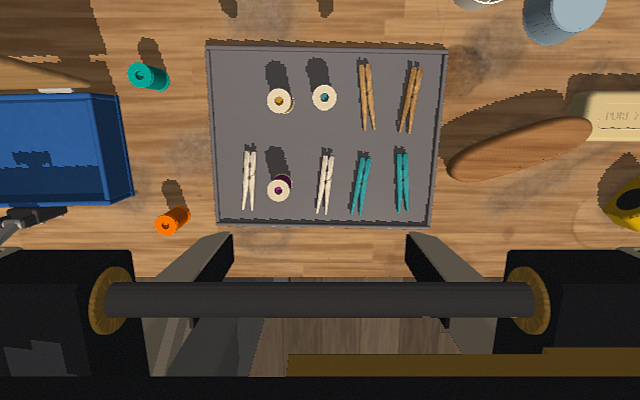

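All six pegs measure about 72x14 mm, matching the sizes given. Next I'll measure the spools (tops at z=48) and the box corners from w1.

```bash
python3 - <<'E'
from h import *
w=robot.get_image("wrist")
for n,uv in [("ochre",(280,101)),("bluegreen",(324,97)),("purple",(278,190))]: print(n,ray(w,uv,48).round(1))
for n,uv in [("tTL",(207,48)),("tTR",(446,45)),("tBR",(430,227)),("tBL",(217,223))]: print(n,ray(w,uv,11).round())
w=dict(w,eye=[467.44188376,-89.53109098,401.81687709],orientation=[2.89433947,-3.94083635e-04,-1.56890466])
for n,uv,z in [("bTL",(104,12),50),("bTR",(299,8),50),("bBR",(303,131),50),("bBL",(123,135),50),("barL",(168,177),107),("barR",(218,176),107)]: print(n,ray(w,uv,z).round(1))
E
```

```text
ochre [ 564.9 -263.    48. ]
bluegreen [ 569.  -308.5   48. ]
purple [ 470.7 -258.3   48. ]
tTL [ 622. -180.   11.]
tTR [ 626. -443.   11.]
tBR [ 416. -443.   11.]
tBL [ 420. -176.   11.]
bTL [567.  118.2  50. ]
bTR [570.8 -70.2  50. ]
bBR [454.9 -72.9  50. ]
bBL [450.4 116.7  50. ]
barL [415.7  47.7 107. ]
barR [416.7   2.1 107. ]
```

```bash
cat >> h.py <<'E'
BOX=np.array([510.5,23.]); BY=0.02
SP=np.array([[565,-263],[569,-308.5],[470.7,-258.3]])
def lin(p,yaw=None,speed=250,**k): return robot.move_linear(list(map(float,p)),None if yaw is None else [np.pi,0,float(yaw)],speed=speed,**k)
def good(l): return [p for p in l if 64<p[4]<80 and p[5]<21]
def hover():
    lin([480,-305,200],0,300); return robot.get_image("wrist")
def pick(p):
    "grasp a peg, off its middle if a spool is near; returns the offset, or None on a miss"
    _,x,y,phi=p[:4]; u=np.array([np.cos(phi),np.sin(phi)]); n=np.array([-u[1],u[0]])
    def clear(o):   # least gap between the open fingers' boxes and a spool
        g=[]
        for s in SP:
            r=s-(np.array([x,y])+o*u); a,b=abs(r@u),abs(r@n)
            g.append(np.hypot(max(a-7.5,0),max(b-30,0))-12.5)
        return min(g)
    o=max([0,8,-8,16,-16,24,-24],key=lambda o:min(clear(o),6)-abs(o)*1e-3)
    c=np.array([x,y])+o*u; print("grasp",p[0],c.round(1),"o",o,"gap",round(clear(o),1))
    robot.move_gripper(0.27)
    lin([*c,75],phi,300)
    if lin([*c,7.5],speed=90,f_stop=12): print("touch at",robot.current_tcp_pos())
    robot.move_gripper(0.0)
    w=robot.current_gripper_width()
    lin([*c,130],speed=200)
    w2=robot.current_gripper_width(); print("width",round(w,3),round(w2,3),"force",robot.current_finger_force())
    return o if w2>0.08 else None
def place(o,slot):
    c=BOX+Ro.from_euler("z",BY).as_matrix()[:2,:2]@np.array([o-2,slot])
    lin([490,-190,130],BY,300); lin([*c,130],BY,300)
    w=robot.current_gripper_width(); lin([*c,29],speed=150)
    robot.move_gripper(0.33); lin([*c,130],speed=250); lin([490,-190,150],speed=300)
    print("placed, width before",round(w,3),"t",robot.current_t()); return w>0.08
E
cat > step.py <<'E'
import sys; from h import *
robot.move_gripper(0.27)
w=hover(); l=good(pegs(w)); print(len(l))
l.sort(key=lambda p:p[2]); p=l[-1 if len(sys.argv)<3 else 0]
o=pick(p)
if o is not None: print(place(o,float(sys.argv[1])))
w=hover(); print(*pegs(w,save="pics/h.png"),sep="\n")
E
python3 step.py 50
```

```text
6
grasp white [ 498.3 -221.5] o 24 gap 6.3
width 0.006 0.004 force 0.0
('white', 462.6, -256.3, -1.446, 32.5, 26.5, (279, 188))
('white', 468.9, -310.6, -0.119, 71.9, 13.8, (323, 186))
('white', 473.8, -219.1, -0.099, 71.4, 13.8, (247, 181))
('white', 566.5, -259.6, 1.569, 31.6, 25.9, (278, 100))
('white', 570.2, -309.3, 1.569, 27.0, 26.8, (323, 96))
('wood', 567.1, -406.6, -0.141, 72.1, 15.7, (409, 99))
('wood', 570.5, -357.2, 0.119, 71.7, 14.4, (365, 97))
('teal', 467.5, -353.3, -0.147, 72.0, 13.1, (359, 187))
('teal', 472.3, -402.9, 0.065, 71.6, 14.2, (401, 183))
```

The grasp closed on nothing and the peg hasn't moved. I'll repeat the approach and look before closing.

```bash
python3 - <<'E'
from h import *
robot.move_gripper(0.27); print(robot.current_gripper_width())
c=[498.3,-221.5]; lin([*c,75],-0.1); print(robot.current_tcp_pos(),robot.current_eef_rot())
a=robot.get_image("wrist")["img"]
r=lin([*c,7.5],speed=90,f_stop=12); print(r,robot.current_tcp_pos(),robot.current_contact_force(),robot.current_gripper_width())
b=robot.get_image("wrist")["img"]
cv2.imwrite("pics/c.png",cv2.resize(np.vstack([a,b]),(640,560) if 0 else (600,600*800//640*1)[:2] if 0 else (480,600)))
E
```

```text
0.26896650850282144
[ 499.08050581 -222.47355647   75.98723779] [ 3.14033455e+00 -1.48913202e-03 -9.94254280e-02]
False [ 498.73925479 -221.845483      7.97839786] [-0.13853118  0.326335   -1.42706017] 0.2724748910777243
```

View pics/c.png

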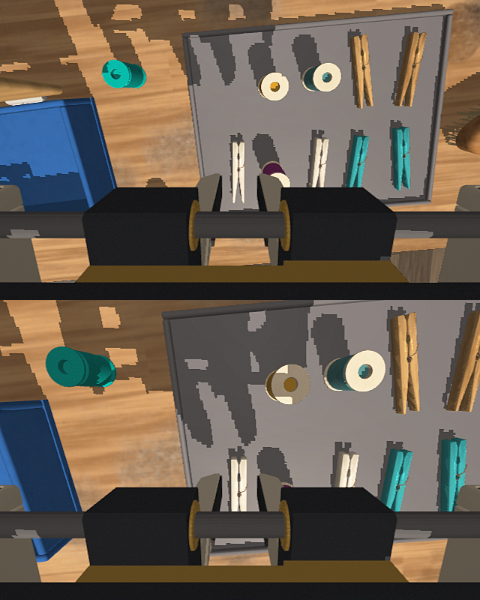

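The peg sits centred between the fingers at (240,480 in the lower half), so I'll close here and watch.

```bash
python3 - <<'E'
from h import *
for g in (0.2,0.14,0.1,0.0):
    robot.move_gripper(g); print(g,robot.current_gripper_width(),robot.current_finger_force(),robot.current_contact_force())
cv2.imwrite("pics/c2.png",robot.get_image("wrist")["img"])
E
```

```text
0.2 0.2001832043320609 0.0 [-0.44305255 -0.08828495 -0.10161048]
0.14 0.13534904587243912 0.0 [ 0.00511276 -0.43854483  0.21330979]
0.1 0.10399250362024674 0.0 [ 0.43253766  0.34238826 -1.01995969]
0.0 0.004045847265389483 0.0 [0.43411418 0.24427833 0.10580778]
```

View pics/c2.png

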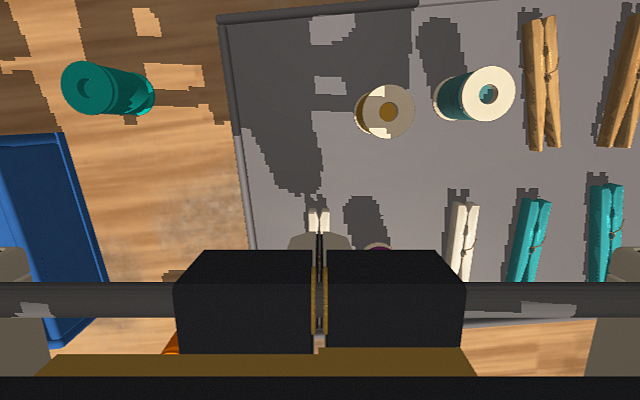

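```bash
python3 - <<'E'
from h import *
print(robot.current_tcp_pos())
robot.move_gripper(0.27)
c=[498.3,-221.5]
r=lin([*c,-4],speed=15,f_stop=4); print(r,robot.current_tcp_pos(),robot.current_contact_force())
p=robot.current_tcp_pos()
lin([*c,p[2]+1.5],speed=20); robot.move_gripper(0.0); print(robot.current_gripper_width(),robot.current_finger_force())
E
```

```text
[ 498.29498477 -221.50463345    7.50627463]
False [ 498.3682907  -221.54486683   -3.94784801] [0.28958262 0.67745453 0.07656847]
0.0007340192503454859 0.0
```

No contact at z=-4, though the tray floor should be at +5. There's a height discrepancy, so I'll feel for the floor carefully.

```bash
python3 - <<'E'
from h import *
robot.move_gripper(0.27)
c=[498.3,-221.5]
print(robot.current_qpos())
r=lin([*c,-30],speed=15,f_stop=4); print(r,robot.current_tcp_pos(),robot.current_contact_force(),robot.current_qpos())
cv2.imwrite("pics/c3.png",robot.get_image("scene")["img"][140:340,150:450].repeat(2,0).repeat(2,1))
E
```

```text
[-6.22912327e-01  4.43784099e-01  1.77089115e+00 -8.67710718e-06
  9.26864829e-01  1.04790802e+00]
False [ 498.36333988 -221.53226778  -29.93183846] [0.12582009 0.02734445 0.00278312] [-6.22884819e-01  4.83655850e-01  1.79190561e+00  2.36477342e-05
  8.65863850e-01  1.04793964e+00]
```

View pics/c3.png

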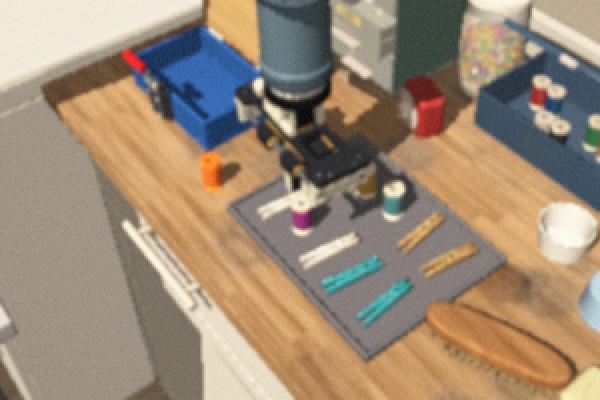

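The fingertips appear to be near crop (292,195), i.e. image (296,237). I'll compare that with the projection and triangulate the tray corners from two views.

```bash
python3 - <<'E'
from h import *
s=robot.get_image("scene");w=robot.get_image("wrist");print(w["eye"],robot.current_tcp_pos())
for z in (-30,0,20,40,60): print(z,proj(s,[498.4,-221.5,z]).round())
# tray corners near known xy in scene: left, bottom, right
for uv in [(265,244),(335,316),(403,268)]:
    for z in (-30,11,40): print(uv,z,ray(s,uv,z).round())
print("peg2 white mid", [ray(s,(314.5,265),z).round() for z in (-30,12,40)])
# purple spool base/top in scene
print([ray(s,(301,242),z).round() for z in (5,48)],[ray(s,(301,255),5).round()])
E
```

```text
[ 565.25971275 -228.39443506  171.87095846] [ 498.34782925 -221.51100779  -29.94914942]
-30 [302. 249.]
0 [301. 241.]
20 [301. 235.]
40 [301. 229.]
60 [301. 224.]
(265, 244) -30 [ 435. -149.  -30.]
(265, 244) 11 [ 417. -183.   11.]
(265, 244) 40 [ 405. -206.   40.]
(335, 316) -30 [ 437. -422.  -30.]
(335, 316) 11 [ 419. -441.   11.]
(335, 316) 40 [ 407. -454.   40.]
(403, 268) -30 [ 650. -426.  -30.]
(403, 268) 11 [ 621. -444.   11.]
(403, 268) 40 [ 601. -458.   40.]
peg2 white mid [array([ 490., -283.,  -30.]), array([ 470., -310.,   12.]), array([ 456., -328.,   40.])]
[array([ 492., -228.,    5.]), array([ 470., -260.,   48.])] [array([ 467., -261.,    5.])]
```

Scene calibration agrees with the tray at z=11, so the real fingertips sit about 45 mm above the reported TCP. I'll touch off on empty tray floor to measure it.

```bash
python3 - <<'E'
from h import *
lin([498.3,-221.5,40],speed=200); robot.move_gripper(0.0)
lin([560,-208,40],0); lin([560,-208,-20],speed=120,f_stop=6)
r=lin([560,-208,-75],speed=15,f_stop=4); print(r,robot.current_tcp_pos(),robot.current_contact_force())
s=robot.get_image("scene"); print([(z,proj(s,[560,-208,z]).round()) for z in (-40,5)])
cv2.imwrite("pics/c4.png",cv2.resize(s["img"][170:270,240:390],None,fx=4,fy=4,interpolation=cv2.INTER_CUBIC))
print(robot.current_t())
lin([560,-208,60],speed=200)
E
```

```text
True [ 559.99888555 -208.0296181   -30.79103266] [-0.34926167  0.18593121  4.69130272]
[(-40, array([317., 237.])), (5, array([317., 225.]))]
21.1917
```

View pics/c4.png

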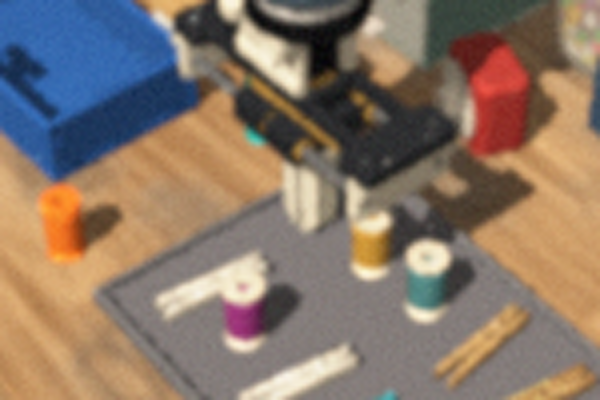

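Contact came at reported z=-30.8 on the 5 mm floor. The visible tip at image (317,227) matches (560,-208,5), so the tool really ends 36 mm short along z, and I'll apply that correction.

```bash
sed -i 's/^def lin(p,yaw/ZO=-35.8\ndef lin(p,yaw/; s/return robot.move_linear(list(map(float,p))/return robot.move_linear([float(p[0]),float(p[1]),float(p[2])+ZO]/; s/480,-305,200/480,-305,236/' h.py
sed -i 's/speed=90,f_stop=12/speed=90,f_stop=8/' h.py; python3 step.py 50
```

```text
6
grasp white [ 450.3 -216.7] o -24 gap 6.9
width 0.159 0.157 force 29.982497692108154
placed, width before 0.155 t 30.4917
True
('white', 462.4, -255.8, 1.533, 31.3, 26.2, (280, 189))
('white', 472.2, -311.0, -0.12, 77.8, 14.0, (325, 184))
('white', 566.0, -259.4, -1.57, 30.6, 26.0, (280, 101))
('white', 569.9, -309.7, -1.57, 27.1, 26.9, (324, 97))
('wood', 567.1, -406.4, -0.137, 72.2, 15.7, (410, 100))
('wood', 570.3, -357.4, 0.114, 71.7, 14.4, (367, 98))
('teal', 467.6, -353.3, -0.145, 71.2, 13.2, (360, 187))
('teal', 496.5, -429.2, -0.003, 71.0, 11.1, (425, 161))
```

The first peg is in the box. One teal peg has been knocked near the rim to (496,-429), so I'll do the other four first.

```bash
cat > loop.py <<'E'
from h import *
slots=[30,10,-12,-32,-50,0]; k=0
w=hover()
for _ in range(6):
    l=[p for p in good(pegs(w)) if p[2]>-415]
    if not l: break
    l.sort(key=lambda p:p[2]); o=pick(l[-1])
    if o is not None and place(o,slots[k]): k+=1
    w=hover()
print(*pegs(w,lim=(100,130),save="pics/h2.png"),sep="\n"); print(k,robot.current_t())
E
python3 loop.py
```

```text
grasp white [ 469.2 -310.7] o 0 gap 9.7
width 0.155 0.158 force 29.999915063381195
placed, width before 0.153 t 38.9167
grasp teal [ 467.9 -353.4] o 0 gap 52.1
width 0.157 0.157 force 29.999951720237732
placed, width before 0.153 t 47.0667
grasp wood [ 570.3 -357.4] o 0 gap 6.2
width 0.156 0.153 force 29.99997317790985
placed, width before 0.155 t 55.225
grasp wood [ 567.2 -406.3] o 0 gap 54.8
width 0.16 0.156 force 29.99496191740036
placed, width before 0.16 t 63.4583
('white', 462.9, -256.6, -1.435, 33.2, 26.6, (281, 188))
('white', 566.1, -259.6, -1.569, 31.6, 26.0, (281, 101))
('white', 569.9, -309.4, -1.569, 27.1, 26.9, (325, 97))
('teal', 496.1, -430.2, 0.0, 69.9, 13.1, (427, 164))
4 64.1417
```

View pics/h2.png

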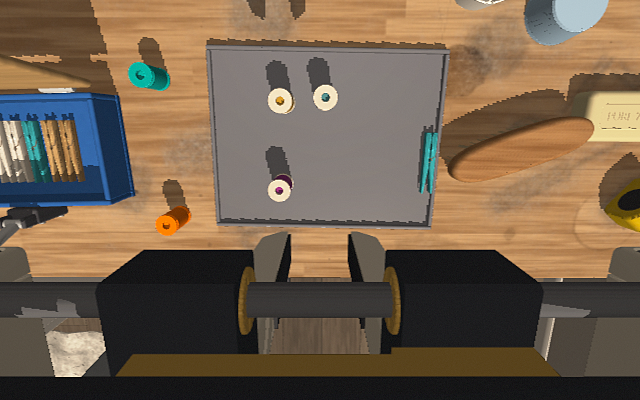

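The remaining teal peg lies along the right rim, from (432,133) to (424,190). The brush tip is at (449,172). I'll measure it unclipped, along with the brush edge.

```bash
python3 - <<'E'
from h import *
w=robot.get_image("wrist")
hsv=cv2.cvtColor(w["img"],cv2.COLOR_BGR2HSV); m=cv2.inRange(hsv,(82,110,50),(98,255,255)); m[:,:400]=0;m[:,460:]=0;m[:120]=0;m[210:]=0
m=cv2.morphologyEx(m,cv2.MORPH_CLOSE,np.ones((5,5)))
k=max(cv2.findContours(m,0,1)[0],key=cv2.contourArea)
for z in (14,17,20):
    P=np.array([ray(w,p,z)[:2] for p in k[:,0]],np.float32); print(z,cv2.minAreaRect(P),P.min(0),P.max(0))
for uv in [(449,172),(458,150),(470,138),(490,126)]: print(uv,[ray(w,uv,z).round() for z in (15,40)])
for uv in [(434,133),(430,190)]: print("rim",ray(w,uv,11).round())
cv2.imwrite("pics/r.png",cv2.resize(w["img"][110:210,390:520],None,fx=6,fy=6,interpolation=cv2.INTER_CUBIC))
E
```

```text
14 ((496.4242858886719, -431.46734619140625), (15.206293106079102, 71.0887680053711), 89.0593032836914) [ 460.95966 -439.3913 ] [ 531.8672  -423.61307]
17 ((496.8195495605469, -430.4674072265625), (15.088187217712402, 70.53657531738281), 89.05933380126953) [ 461.63043 -438.3298 ] [ 531.9872  -422.67413]
20 ((497.2146911621094, -429.46746826171875), (14.970062255859375, 69.98435974121094), 89.05931091308594) [ 462.30118 -437.2683 ] [ 532.1071 -421.7352]
(449, 172) [array([ 486., -456.,   15.]), array([ 490., -446.,   40.])]
(458, 150) [array([ 511., -464.,   15.]), array([ 514., -453.,   40.])]
(470, 138) [array([ 525., -476.,   15.]), array([ 527., -465.,   40.])]
(490, 126) [array([ 539., -498.,   15.]), array([ 539., -485.,   40.])]
rim [ 531. -436.   11.]
rim [ 463. -437.   11.]
```

View pics/r.png

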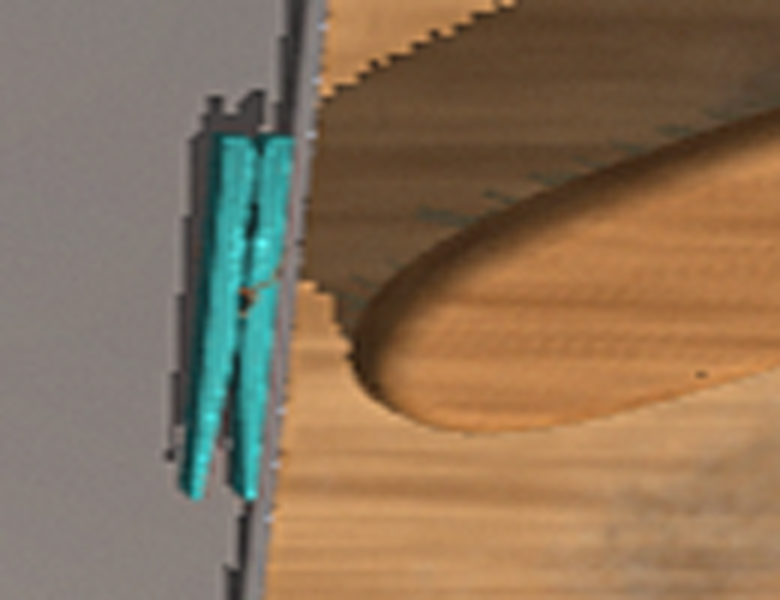

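The peg lies flat against the rim with the brush just outside, so there's no room for an outer finger. I'll grip it by its ends with the fingers turned 90°, shift it inward, and regrasp it normally.

```bash
python3 - <<'E'
from h import *
h=np.pi/2
if robot.inverse_kinematics([496.5,-428,-25],[np.pi,0,h]) is None: h=-h
robot.move_gripper(0.92)
lin([496.5,-428,80],h,250)
if lin([496.5,-428,8],speed=80,f_stop=6): print("touch",robot.current_tcp_pos())
robot.move_gripper(0.0); print(robot.current_gripper_width(),robot.current_finger_force())
lin([500,-428,10],speed=60); lin([500,-370,10],speed=100); lin([500,-370,8],speed=40)
robot.move_gripper(0.92); lin([500,-370,110],speed=200)
lin([480,-305,236],0,300); robot.move_gripper(0.3)
w=robot.get_image("wrist"); l=pegs(w,save="pics/r2.png"); print(*l,sep="\n")
g=good(l)
if len(g)==1:
    o=pick(g[0])
    if o is not None: place(o,-52)
w=hover(); print(*pegs(w,lim=(104,136),save="pics/r3.png"),sep="\n")
robot.move_gripper(0.3)
lin([400,20,246],0,300); b=robot.get_image("wrist"); cv2.imwrite("pics/box.png",b["img"]); print(b["eye"],b["orientation"],robot.current_t())
E
```

```text
0.7641368159771948 29.994898438453674
('white', 462.8, -255.6, 1.493, 31.2, 26.0, (278, 189))
('white', 566.5, -259.5, -1.57, 30.8, 26.0, (278, 101))
('white', 570.6, -309.7, -0.813, 27.4, 26.6, (322, 97))
('teal', 500.2, -374.6, -0.016, 71.1, 13.5, (377, 161))
grasp teal [ 500.2 -374.6] o 0 gap 58.3
width 0.158 0.154 force 29.99994993209839
placed, width before 0.156 t 80.6417
('white', 462.9, -256.5, -1.435, 33.2, 26.6, (281, 188))
('white', 566.0, -260.1, -1.569, 30.7, 26.0, (281, 101))
('white', 569.9, -309.3, -1.569, 27.1, 26.9, (324, 97))
('wood', 524.0, -308.0, -1.57, 269.6, 205.0, (277, 82))
[467.47504367  19.25440854 412.01074788] [ 2.89442974e+00 -1.11250881e-03 -1.57068819e+00] 82.9417
```

View pics/box.png

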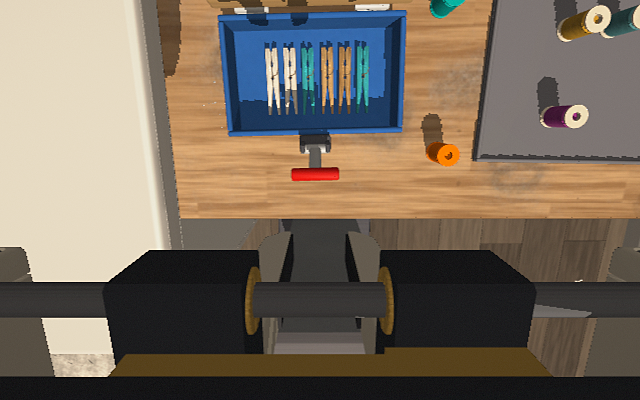

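All six pegs lie in the box in a row, at (270–365,75). The clamp bar is at (315,174) and the spools haven't moved. Now the lid: I'll go behind it with the camera side turned away, then push it over and down.

```bash
python3 - <<'E'
from h import *
t=robot.get_image("top")
print("cab foot",ray(t,(210,153),0).round(),"lid top edge",ray(t,(186,181),178).round(),ray(t,(266,178),178).round())
robot.move_gripper(0.0)
robot.move_ptp([400,22,210],[np.pi,0,3.1])
print(robot.current_tcp_pos(),robot.current_qpos().round(2))
def g(x,z,s=150,f=15):
    r=lin([x,23,z],3.1,s,f_stop=f); 
    if r: print("STOP",x,z,robot.current_tcp_pos(),robot.current_contact_force())
    return r
ok=not g(634,246,250) and not g(634,125,120)
if ok:
  print("behind",robot.current_contact_force())
  for x,z in [(575,125),(520,125)]:
    if g(x,z,100): break
    print(x,robot.current_contact_force())
cv2.imwrite("pics/lid.png",np.vstack([robot.get_image("top")["img"][100:300,100:420],robot.get_image("scene")["img"][60:260,120:440]]).repeat(1,0))
E
```

```text
cab foot [712. 113.   0.] lid top edge [588. 121. 178.] [590. -72. 178.]
[399.99190592  22.00786473 209.99154113] [-0.23 -0.04  1.81  0.    1.37 -1.75]
behind [ 0.49416119 -0.57491301  0.27687461]
575 [ 1.05884641 -0.41322846 -0.84421042]
520 [ 0.98672275 -1.04884596  0.09998536]
```

View pics/lid.png

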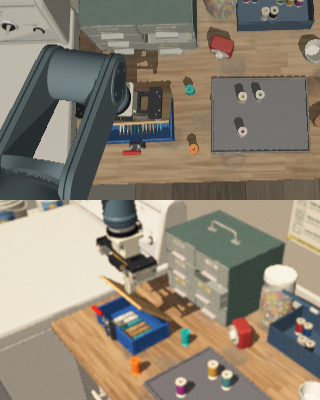

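The lid is being pushed over and stands at about 50°, with no undue force. I'll continue along the arc and press it shut.

```bash
python3 - <<'E'
from h import *
print(robot.current_t())
stop=False
for x,z in [(500,118),(485,100),(475,85),(470,72)]:
    if lin([x,23,z],speed=90,f_stop=18): stop=True; break
print(stop,np.array(robot.current_tcp_pos())-[0,0,ZO],robot.current_contact_force())
if not stop:
    r=lin([468,23,50],speed=25,f_stop=15); print(r,np.array(robot.current_tcp_pos())-[0,0,ZO],robot.current_contact_force())
lin([468,23,200],speed=200); robot.move_ptp([300,22,210],[np.pi,0,3.1])
t=robot.get_image("top"); s=robot.get_image("scene"); print(robot.current_t())
a=cv2.resize(t["img"][150:280,170:330],None,fx=2.5,fy=2.5,interpolation=2); b=cv2.resize(s["img"][100:230,190:350],None,fx=2.5,fy=2.5,interpolation=2)
cv2.imwrite("pics/lid2.png",np.hstack([a,b]))
E
```

```text
90.025
False [469.81712818  23.02859663  71.93768946] [-0.57338133 -0.3539447  -0.06219141]
True [468.94560223  22.91328321  57.82280264] [-2.61370154 -0.1718158   9.47104837]
93.8
```

View pics/lid2.png

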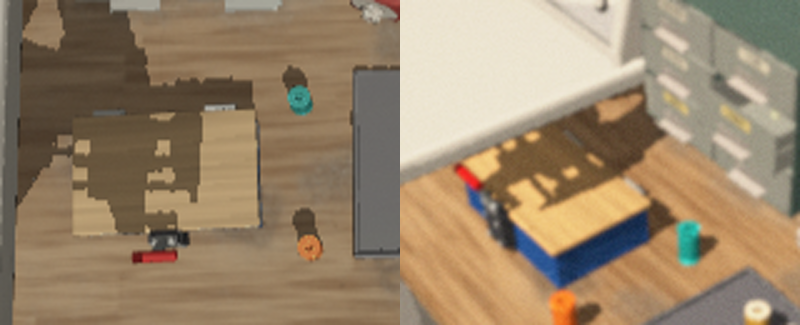

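The lid is shut: contact was at z=57.8 against the expected 58. Now the clamp: I'll push the bar from the front, over the top, then down.

```bash
python3 - <<'E'
from h import *
def g(x,z,s=100,f=15):
    r=lin([x,23,z],3.12,s,f_stop=f); print(x,z,r,(np.array(robot.current_tcp_pos())-[0,0,ZO]).round(1),robot.current_contact_force().round(1)); return r
ok=True
for a in [(375,150,200),(378,99,100),(400,101,60),(425,104,60),(458,106,60),(452,135,100),(480,135,80)]:
    if g(*a): ok=False; break
if ok:
    g(484,95,60); g(487,64,25,12)
    lin([484,23,200],speed=200)
    robot.move_ptp([300,22,210],[np.pi,0,3.1])
t=robot.get_image("top"); s=robot.get_image("scene"); print(robot.current_t())
a=cv2.resize(t["img"][150:280,170:330],None,fx=2.5,fy=2.5,interpolation=2); b=cv2.resize(s["img"][100:230,190:350],None,fx=2.5,fy=2.5,interpolation=2)
cv2.imwrite("pics/cl.png",np.hstack([a,b]))
E
```

```text
375 150 False [374.9  23.1 150. ] [0.8 0.3 0.3]
378 99 False [378.4  22.9  99.7] [ 0.6 -0.2  0.1]
400 101 False [400.2  23.  100.9] [-1.  -0.7  0.3]
425 104 False [425.5  22.9 104. ] [ 0.2 -0.1  0.4]
458 106 False [458.5  23.  106.1] [0.5 0.2 1. ]
452 135 False [452.2  23.  135.2] [-0.   0.2 -0.4]
480 135 False [479.7  23.1 134.4] [0.  0.8 0.1]
484 95 True [489.2  22.8 100.5] [2.4 0.  1.3]
487 64 True [486.9  23.   71.5] [-2.3 -0.3  9.3]
101.3167
```

View pics/cl.png

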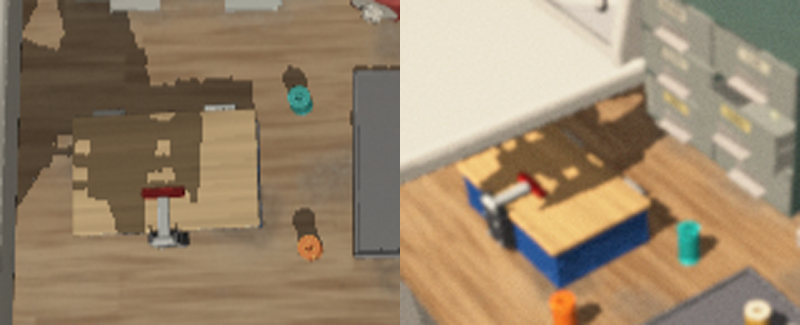

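The clamp lies on the lid: the bar top was met at 71.5 mm against the expected 72. I'm handing in.

```bash
python3 -c "
from bench import robot
print(robot.hand_in())"
```

```text
the job is handed in; nothing more can be done
None
```

The job is handed in at about 101 s of the 208 s allowed: all six pegs are in the box, the lid is shut with the clamp down on it, and the spools, timer and brush were left where they were (hand-in gave no verdict).

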